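# Close up a meter base: spacer sleeve, then knob cap

### The job

On the meter base with the upright post, first put the tall open spacer sleeve over the post so that it sits flat on the seat, and only then put the knob-topped cap over the same post so that it sits flat on the sleeve. Let go of both, and leave the glass dial cover standing in its clip where it is.

Things in the scene. Friction and masses are not known exactly. Their poses are not given: they have to be found in the camera images.
- base: Black iron meter base, fixed to the bench: a round flange 110 mm in diameter and 12 mm high, on it a round seat 72 mm in diameter whose flat top is 26 mm above the bench, and in its middle an upright steel post 18 mm in diameter that rises 45 mm above the seat (its top is 71 mm above the bench; the last 12 mm taper to 8 mm). Origin: centre of the underside, on the bench, under the post; z up along the post.
- spacer: Spacer sleeve: a plain aluminium tube standing on end, 56 mm outside diameter, 40 mm bore, open right through, 32 mm high, about 0.1 kg. Origin: centre of its lower end; z up along the bore. Not to be confused with the flat steel ring, 66 mm in diameter and only 8 mm high, which is not used; nor with the solid brass spring barrel.
- cap: Cap: an aluminium cup turned upside down with a chrome knob on top. The cup is 56 mm in diameter and 24 mm high, open below with a 40 mm bore 18 mm deep; above it a neck 20 mm in diameter and 10 mm high, then a round knob 32 mm in diameter and 24 mm high (from 34 to 58 mm above the cap's lower rim; grip the knob at about 46 mm). About 0.14 kg. Origin: centre of its lower rim; z up. It stands upright.
- glass: Glass dial cover, a domed disc 90 mm in diameter, gripped upright by a steel spring clip on a 70 x 60 mm foot; 105 mm high in all, loose on the bench. Origin: centre of the foot's underside; z up. It is to be left alone.
There are look-alikes about, which are no part of the job. What is shaped like the spacer but purple is not meant.

How it is judged:
By the outcome, as a careful person would: the job done as asked, in the order asked, and still so for the second after the job is handed in, with the robot touching nothing.
It also fails if it takes over 64 s, if anything falls off the work surface, if the arm or the gripper's body presses on something with over 40 N, if the wrist force passes 120 N, or if a joint passes its speed limit or range.

### The arm

A 6-joint arm with a two-finger parallel gripper is mounted at the origin on the work surface. World frame = base frame: x ahead of the robot, y to its left, z up, the work surface at z = 0. Lengths are in m, angles in rad, forces in N, time in s.
With the tool pointing down it reaches from about 0.375 to 0.925 m from the base axis. Payload 5.7 kg.
Tool frame: the origin (TCP) lies on the mounting face of the last link; the fingertips stand 182 mm ahead of it and the grasp point (between the pads) lies 163 mm ahead of it; x points along the fingers, y is the direction in which the jaws open and shut, and the axes are right-handed (so a half turn about x gives the same grasp; the last joint's range is limited). The gripper opens to 88 mm and grips with 3 to 60 N. Pads are 20 mm wide; open, the fingers measure 115 mm over their backs; the gripper's body (75 mm by 178 mm) begins 61 mm behind the grasp point.
Start: joints at [1.21, 0.359, 1.51, -0, 1.272, -0.115], TCP at [0.146, 0.582, 0.405] pointing down, gripper open.
Joint ranges: [-2.97, 2.97], [-1.01, 2.36], [0.21, 2.38], [-0.96, 4.11], [0.2, 2.71], [-2.98, 2.98]. Speed limits (rad/s): [2.39, 2.39, 3.14, 3.14, 3.14, 3.14].

### API

Orientations are given as a unit quaternion [w, x, y, z].
In Python, from station import state, camera, arm gives the robot as it stands.
- The arm moves only by the tool apply_moves, never from a script. Its arguments are lists of equal length, an entry for each row: "jaw": the opening, from -1 (shut) to 1 (fully open), so that 0 is half open; "xyz": the shift along the tool's x, y, z in mm, a list of three; "yaw": the turn about the tool's x in rad. A call has 1 to 10 rows; each row shifts and turns the pose as measured when the row begins, along the tool's axes as they then stand; what a row does not reach is not made up. A row lasts 1/12 s, in which the tool goes at most 41.7 mm and 7.16 degrees, less where a joint would pass 70% of its speed; a pose out of reach is approached as far as the arm can. A call with a gripper value outside its range is refused whole. The fingers move at their own pace and stop on an object; "grip_force" is the grip in N (left out, the last holds). Time passes only in rows, so rows that do not move let the fingers close. It gives the time, the measured TCP pose, the force and the opening at its end, in the units of the state.
- state(): the state, without advancing time (a new reading comes with each control period).
- camera(name): name is "scene" or "top"; returns a dict with "image" (384x512x3 uint8, red, green, blue), "camera_matrix" (3x3 intrinsics, pixels), "view" (4x4, takes a point from world to camera coordinates). Camera axes: x right, y up, looking along -z (the intrinsics and any distortion apply to the point x, -y, -z); pixel columns grow to the right and rows downward; lengths in m; the calibration is good to about 2 mm. A picture is of the moment at which its call begins. There is no depth.
- arm.finish_job(): hands the job in, once; it reports no verdict.
The state is a dict: "time_s": time; "joint_pos": joint angles; "joint_vel": joint speeds; "effort": joint torques, N m; "ee_pos": TCP position; "ee_rot": TCP orientation; "force": force on the tool from outside, world axes, zero at the start; "ft_torque": the same for the moment, N m; "width": finger opening in m.
Only numpy, scipy, OpenCV 4.12 (cv2) and the standard library are available. Lean on these libraries where they do the work, as an engineer would, in place of code of your own. Each camera call takes 0.05 s, during which the arm holds its last target. There are 200 camera calls.

## Working session

There is one attempt and no reset: what is moved stays moved. The work goes in short steps, Python scripts to look and compute and a tool call to move; the robot and the scene stay as the last step left them, time stands still between calls to the robot, and variables do not carry over. Pictures are saved under pics/ and viewed, about 8 in all and at most 12, crops included, and the job is handed in when it is done.

Besides the shell and the picture viewer there is one more tool, called in YAML: its name, and indented under it one key for each argument. apply_moves: Moves the arm, as the interface text tells. Its arguments: {"type":"object","properties":{"jaw":{"type":"array","items":{"type":"number"}},"xyz":{"type":"array","items":{"type":"array","items":{"type":"number"}}},"yaw":{"type":"array","items":{"type":"number"}},"grip_force":{"type":"number"}},"required":["jaw","xyz","yaw"]}

```bash
mkdir -p pics
cat > h.py <<'E'
import numpy as np, cv2, json
from station import state, camera, arm
def snap(n,f):
    c=camera(n); cv2.imwrite(f,cv2.cvtColor(c["image"],cv2.COLOR_RGB2BGR)); 
    np.savez('pics/%s_cal.npz'%n,K=c["camera_matrix"],V=c["view"]); return c
def ray(c,u,v):
    K=np.array(c["camera_matrix"]);V=np.array(c["view"])
    d=np.linalg.solve(K,[u,v,1.]); d=np.array([d[0],-d[1],-d[2]])
    R=V[:3,:3]; return -R.T@V[:3,3], R.T@d
def onz(c,u,v,z):
    o,d=ray(c,u,v); return o+d*(z-o[2])/d[2]
def proj(c,p):
    K=np.array(c["camera_matrix"]);V=np.array(c["view"])
    q=V[:3,:3]@np.array(p)+V[:3,3]; q=K@[q[0],-q[1],-q[2]]; return q[:2]/q[2]
E
python3 - <<'E'
from h import *
s=state(); print(s)
a=snap("top","pics/top0.png"); b=snap("scene","pics/scene0.png")
print(a.keys(),a["camera_matrix"],ray(a,256,192),ray(b,256,192))
cv2.imwrite("pics/both.png",np.hstack([a["image"],b["image"]])[:,:,::-1])
E
```

```text
{'time_s': 0.0, 'joint_pos': array([ 1.20987565e+00,  3.59501484e-01,  1.51140572e+00, -3.28572266e-07,
        1.27247858e+00, -1.15109603e-01]), 'joint_vel': array([ 2.43482435e-03, -4.55012325e-05, -1.33851428e-04, -1.48652883e-03,
       -2.47653072e-03,  1.46455661e-03]), 'effort': array([-2.15535251e-04, -5.15376163e+01, -2.70729321e+01,  6.76536863e-02,
        3.54287017e-02, -1.51695572e-04]), 'ee_pos': array([0.14589597, 0.58163508, 0.40382155]), 'ee_rot': array([ 0.70162316,  0.08607252,  0.70192189, -0.08730475]), 'force': array([ 0.06196408,  0.33847591, -0.45184871]), 'ft_torque': array([-0.03978714,  0.00536128, -0.00161412]), 'width': 0.08762265829359929}
dict_keys(['image', 'camera_matrix', 'view']) [[417.37963846   0.         254.26014601]
 [  0.         417.37963846 196.68016272]
 [  0.           0.           1.        ]] (array([ 0.41742674, -0.02181774,  0.86009175]), array([ 0.16055487,  0.00367322, -0.98709258])) (array([ 1.37257283, -0.09580067,  0.63001002]), array([-0.80125378,  0.09428524, -0.5910066 ]))
```

View pics/top0.png

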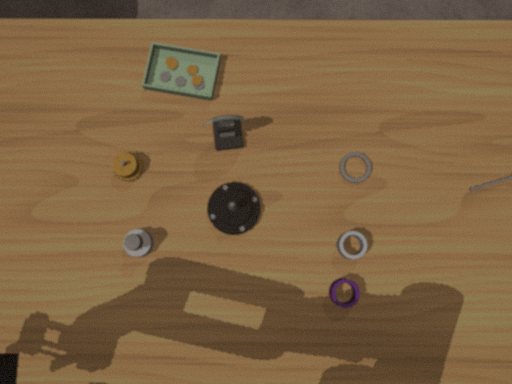

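View pics/scene0.png

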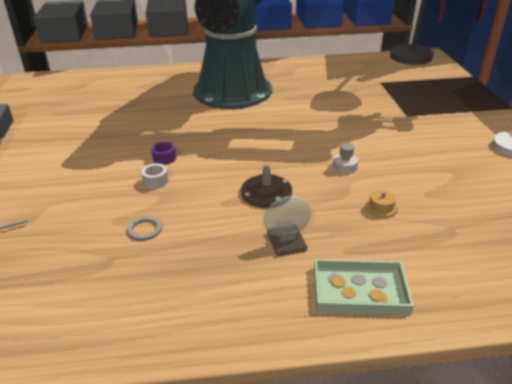

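Candidates in the top view: the sleeve is at (353,244). It could be confused with the flat ring (355,167), the purple sleeve (345,292) or the brass barrel (127,166). The cap is at (138,243), the base at (234,208) and the glass at (228,132). By description I choose the grey tall tube at (353,244), and the crop below checks that.

Run:
```python
from h import *
a=camera("top");b=camera("scene")
I=a["image"][:,:,::-1];J=b["image"][:,:,::-1]
def up(I,u,v,r=32): return cv2.resize(I[v-r:v+r,u-r:u+r],(256,256),interpolation=cv2.INTER_CUBIC)
cv2.imwrite("pics/crop1.png",np.vstack([np.hstack([up(I,353,244),up(I,138,243),up(I,234,208)]),np.hstack([up(J,154,176),up(J,346,158),up(J,266,188)])]))
def comps(c,m,u,v,r):
    w=np.zeros(m.shape,np.uint8); w[v-r:v+r,u-r:u+r]=m[v-r:v+r,u-r:u+r]*255
    cs,_=cv2.findContours(w,cv2.RETR_CCOMP,cv2.CHAIN_APPROX_NONE)
    return sorted([k for k in cs if len(k)>12],key=cv2.contourArea,reverse=True)
hsv=lambda c:cv2.cvtColor(c["image"],cv2.COLOR_RGB2HSV)
H=hsv(a); G=hsv(b)
for nm,c,h,u,v,r,zs,f in [
 ("spacerT",a,H,353,244,24,[.032],lambda h:(h[:,:,1]<60)&(h[:,:,2]>90)),
 ("capT",a,H,138,243,22,[.024,.0],lambda h:(h[:,:,1]<75)),
 ("baseT",a,H,234,208,34,[.012],lambda h:(h[:,:,2]<75)),
 ("spacerS",b,G,154,176,18,[.032],lambda h:(h[:,:,1]<60)&(h[:,:,2]>90)),
 ("capS",b,G,346,158,20,[.024],lambda h:(h[:,:,1]<75)),
 ("baseS",b,G,266,188,32,[.012],lambda h:(h[:,:,2]<75))]:
  for k in comps(c,f(h),u,v,r)[:3]:
    for z in zs:
      P=np.array([onz(c,x,y,z)[:2] for x,y in k[:,0,:]],np.float32)
      (cx,cy),(w,hh),_=cv2.fitEllipse(P); mc=cv2.minEnclosingCircle(P)
      print(nm,cv2.boundingRect(k),cv2.contourArea(k),z,np.round([cx,cy,w,hh,*mc[0],mc[1]*2],4))
```

```text
spacerT (338, 231, 30, 28) 617.5 0.032 [ 0.4486 -0.2094  0.0536  0.0568  0.4477 -0.2093  0.0593]
spacerT (343, 235, 21, 21) 312.5 0.032 [ 0.4482 -0.2098  0.0389  0.0396  0.4481 -0.2094  0.0419]
capT (123, 229, 30, 28) 617.0 0.024 [0.4496 0.2174 0.0544 0.0576 0.4493 0.2168 0.0595]
capT (123, 229, 30, 28) 617.0 0.0 [0.4506 0.2243 0.056  0.0592 0.4502 0.2237 0.0612]
baseT (208, 182, 53, 53) 2035.0 0.012 [0.5221 0.0252 0.1042 0.1053 0.5226 0.0261 0.1088]
baseT (238, 225, 8, 7) 30.5 0.012 [0.4809 0.0097 0.0123 0.0138 0.48   0.0103 0.0146]
baseT (228, 201, 7, 8) 29.5 0.012 [0.5293 0.0325 0.0122 0.0141 0.5291 0.0324 0.0152]
spacerS (141, 162, 26, 27) 517.5 0.032 [ 0.4683 -0.21    0.0544  0.1022  0.4685 -0.2096  0.1019]
capS (333, 142, 25, 32) 525.0 0.024 [0.452  0.2173 0.0506 0.1352 0.4438 0.2177 0.1352]
baseS (242, 176, 48, 31) 907.0 0.012 [0.5315 0.0204 0.0934 0.1059 0.5317 0.0246 0.1121]
baseS (243, 190, 9, 8) 41.0 0.012 [ 0.5374 -0.017   0.0165  0.025   0.5373 -0.0173  0.0256]
```

View pics/crop1.png

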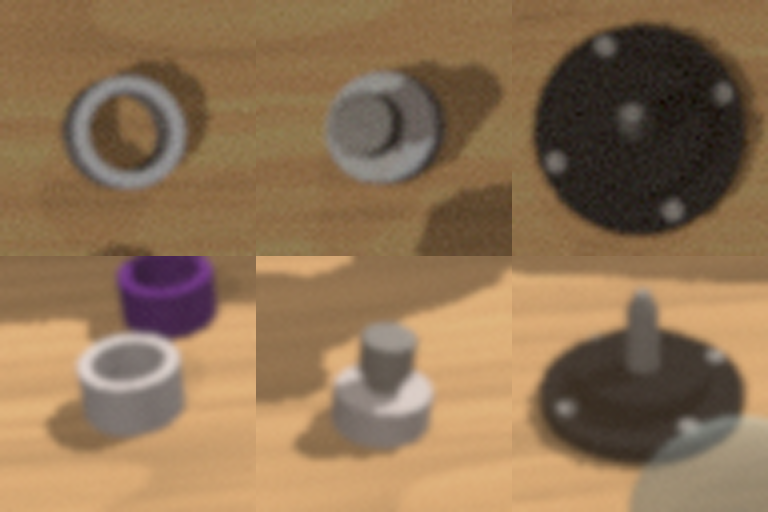

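The crop confirms the choice: a grey tall open tube with the purple one behind it, a cap with its knob, and the base with its post. I'll refine the base from the post top in both views and convert positions to moves.

```bash
cat >> h.py <<'E'
from scipy.spatial.transform import Rotation as Rot
def R():
    q=state()["ee_rot"]; return Rot.from_quat([q[1],q[2],q[3],q[0]]).as_matrix()
def grasp():
    return state()["ee_pos"]+R()[:,0]*.163
def go(p):  # mm shift in tool axes to bring the grasp point to p
    return np.round(R().T@(np.array(p)-grasp())*1000,1)
def tri(a,ua,b,ub):
    A=[];B=[]
    for c,u in((a,ua),(b,ub)):
        o,d=ray(c,*u); d/=np.linalg.norm(d); M=np.eye(3)-np.outer(d,d); A.append(M);B.append(M@o)
    return np.linalg.lstsq(np.vstack(A),np.hstack(B),rcond=None)[0]
E
python3 - <<'E'
from h import *
a=camera("top");b=camera("scene")
cv=lambda x,y,u,v:((x+.5)/4-.5+u-32,(y+.5)/4-.5+v-32)
pt=cv(630-512,112,234,208)
print("post top from top",onz(a,*pt,.071))
print("tri post",tri(a,pt,b,cv(642-512,292-256+5,266,188)))
for p in [(.522,.0255,.071),(.522,.0255,.026),(.522,.0255,.012)]: print(p,proj(a,p),proj(b,p))
print("scene spacer top center", onz(b,*cv(130,362-256,154,176),.032), "knob top scene",onz(b,*cv(388-256,338-256,346,158),.058),"knob top T",onz(a,*cv(362-256,124,138,243),.058))
print("cap rim T",onz(a,*cv(382-256,128,138,243),.024))
# spacer top annulus: brighter threshold
I=cv2.cvtColor(a["image"],cv2.COLOR_RGB2GRAY)[220:270,328:378]
print("R",R().round(3)," grasp",grasp())
for n,p in [("sp",(.448,-.2095,.2)),("base",(.522,.0255,.2)),("cap",(.450,.217,.2))]: print(n,go(p))
E
```

```text
post top from top [0.52298617 0.02841794 0.071     ]
tri post [0.52321123 0.02721976 0.0682654 ]
(0.522, 0.0255, 0.071) [232.64556159 204.14791633] [265.88499706 164.45073834]
(0.522, 0.0255, 0.026) [233.93858693 207.09242424] [265.83571666 182.28843211]
(0.522, 0.0255, 0.012) [234.31339987 207.94595715] [265.82088943 187.6553453 ]
scene spacer top center [ 0.45108696 -0.21109711  0.032     ] knob top scene [0.45340432 0.21628316 0.058     ] knob top T [0.44996027 0.21783723 0.058     ]
cap rim T [0.44942846 0.21789123 0.024     ]
R [[-0.     0.243  0.97 ]
 [-0.001  0.97  -0.243]
 [-1.    -0.001 -0.   ]]  grasp [0.14594126 0.58172979 0.24133292]
sp [  41.8 -693.9  485.5]
base [  41.6 -448.   500.1]
cap [  41.5 -279.7  383.7]
```

apply_moves:
  jaw: [1,1,1,1,1,1,1,1,1,1]
  xyz:
    - [0,-25,28]
    - [0,-25,28]
    - [0,-25,28]
    - [0,-25,28]
    - [0,-25,28]
    - [0,-25,28]
    - [0,-25,28]
    - [0,-25,28]
    - [0,-25,28]
    - [0,-25,28]
  yaw: [0,0,0,0,0,0,0,0,0,0]
  grip_force: 20

```text
time_s: 1.13
ee_pos: [0.3611, 0.2653, 0.4033]
ee_rot: [0.703, 0.084, 0.702, -0.08]
force: [1.4, 0.1, 0.3]
width: 0.0878
```

apply_moves:
  jaw: [1,1,1,1,1,1,1,1,1,1]
  xyz:
    - [0,-28,25]
    - [0,-28,25]
    - [0,-28,25]
    - [0,-28,25]
    - [0,-28,25]
    - [0,-30,20]
    - [0,-35,10]
    - [0,-37,0]
    - [0,-37,0]
    - [0,-37,0]
  yaw: [0,0,0,0,0,0,0,0,0,0]

```text
time_s: 1.97
ee_pos: [0.4471, -0.0969, 0.4036]
ee_rot: [0.707, 0.085, 0.698, -0.079]
force: [0.1, -0.2, 0.4]
width: 0.0879
```

```bash
python3 -c "
from h import *
print(state()['time_s'],grasp(),R().round(3),go((.449,-.2098,.15)))"
```

```text
1.9667 [ 0.44934938 -0.09583339  0.24060222] [[ 0.014  0.231  0.973]
 [ 0.006  0.973 -0.231]
 [-1.     0.009  0.012]] [  89.9 -111.8   24.9]
```

apply_moves:
  jaw: [1,1,1,1,1,1,1,1]
  xyz:
    - [15,-28,6]
    - [15,-28,6]
    - [15,-28,6]
    - [15,-28,6]
    - [20,0,0]
    - [10,0,0]
    - [0,0,0]
    - [0,0,0]
  yaw: [0,0,0,0,0,0,0,0]

```text
time_s: 2.63
ee_pos: [0.4441, -0.2264, 0.3118]
ee_rot: [0.709, 0.087, 0.694, -0.085]
force: [0.0, 0.3, -0.1]
width: 0.0879
```

```bash
python3 -c "
from h import *
print(state()['time_s'],grasp(),R().round(3),go((.449,-.2098,.022)))"
```

```text
2.6333 [ 0.44757341 -0.22647211  0.14879713] [[ 0.021  0.241  0.97 ]
 [-0.     0.97  -0.241]
 [-1.     0.005  0.021]] [126.8  15.9  -5.3]
```

apply_moves:
  jaw: [1,1,1,1,1,1,1,1]
  xyz:
    - [0,8,-3]
    - [0,8,-3]
    - [20,0,0]
    - [20,0,0]
    - [20,0,0]
    - [10,0,0]
    - [0,0,0]
    - [0,0,0]
  yaw: [0,0,0,0,0,0,0,0]

```text
time_s: 3.3
ee_pos: [0.4461, -0.2017, 0.2469]
ee_rot: [0.713, 0.083, 0.691, -0.084]
force: [0.3, 0.9, 0.0]
width: 0.0878
```

```bash
python3 -c "
from h import *
print(state()['time_s'],grasp(),R().round(3),go((.449,-.2098,.022)))
a=camera('top');b=camera('scene')
f=lambda I,u,v,r:cv2.resize(I[v-r:v+r,u-r:u+r,::-1],(400,400),interpolation=cv2.INTER_CUBIC)
cv2.imwrite('pics/c2.png',np.hstack([f(a['image'],353,244,60),f(b['image'],154,160,50)]))"
```

```text
3.3 [ 0.45126051 -0.20256262  0.08398842] [[ 0.032  0.235  0.971]
 [-0.005  0.972 -0.235]
 [-0.999  0.003  0.032]] [61.9 -7.7 -2.5]
```

View pics/c2.png

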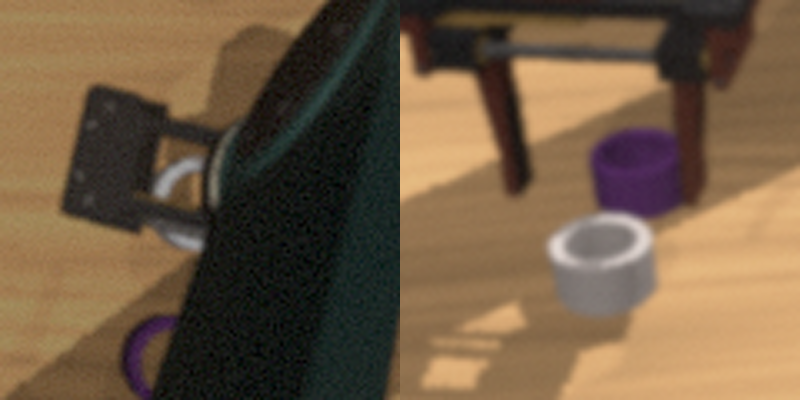

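apply_moves:
  jaw: [1,1,1]
  xyz:
    - [15,-4,-1]
    - [20,-4,-2]
    - [0,0,0]
  yaw: [0,0,0]

```text
time_s: 3.65
ee_pos: [0.4448, -0.2098, 0.2158]
ee_rot: [0.717, 0.081, 0.687, -0.085]
force: [0.0, 0.2, -0.3]
width: 0.0876
```

```bash
python3 -c "
from h import *
print(state()['time_s'],grasp(),R().round(3),state()['joint_vel'].round(3),go((.449,-.2098,.022)))"
```

```text
3.65 [ 0.45140043 -0.21158023  0.05299385] [[ 0.041  0.233  0.972]
 [-0.011  0.972 -0.233]
 [-0.999 -0.001  0.042]] [ 0.015 -0.071 -0.037  0.006  0.062  0.013] [30.8  1.2 -4.1]
```

apply_moves:
  jaw: [1,1,1,1]
  xyz:
    - [0,0,0]
    - [0,0,0]
    - [0,0,0]
    - [0,0,0]
  yaw: [0,0,0,0]

```text
time_s: 3.98
ee_pos: [0.446, -0.2101, 0.2195]
ee_rot: [0.718, 0.081, 0.686, -0.086]
force: [-0.1, 0.4, 0.4]
width: 0.0875
```

```bash
python3 -c "
from h import *
print(state()['time_s'],grasp(),R().round(3),state()['joint_vel'].round(3),go((.449,-.2098,.022)))"
```

```text
3.9833 [ 0.45325819 -0.21219869  0.05666539] [[ 0.044  0.234  0.971]
 [-0.013  0.972 -0.233]
 [-0.999 -0.002  0.046]] [ 0.003 -0.02  -0.01   0.002  0.011  0.001] [34.4  1.4 -6.3]
```

apply_moves:
  jaw: [1,1,1,1,1]
  xyz:
    - [-20,0,0]
    - [-20,0,0]
    - [-20,0,0]
    - [-20,0,0]
    - [0,0,0]
  yaw: [0,0,0,0,0]

```text
time_s: 4.4
ee_pos: [0.4427, -0.2086, 0.3049]
ee_rot: [0.718, 0.08, 0.686, -0.086]
force: [0.3, -0.0, 0.2]
width: 0.0877
```

```bash
python3 -c "
from h import *
print(state()['time_s'],grasp(),R().round(3),state()['joint_vel'].round(3),go((.449,-.2098,.022)))"
```

```text
4.4 [ 0.45001809 -0.21076296  0.14206788] [[ 0.045  0.234  0.971]
 [-0.013  0.972 -0.233]
 [-0.999 -0.003  0.047]] [ 0.001  0.015  0.022  0.002 -0.039  0.001] [119.9   1.   -6.9]
```

apply_moves:
  jaw: [1,1,1,1,1,1,1,1,1,1]
  xyz:
    - [0,0,0]
    - [0,0,0]
    - [0,0,0]
    - [0,0,0]
    - [0,0,0]
    - [0,0,0]
    - [0,0,0]
    - [0,0,0]
    - [0,0,0]
    - [0,0,0]
  yaw: [0,0,0,0,0,0,0,0,0,0]

```text
time_s: 5.23
ee_pos: [0.4416, -0.2077, 0.3023]
ee_rot: [0.717, 0.081, 0.687, -0.085]
force: [-0.6, 0.2, -0.1]
width: 0.0877
```

```bash
python3 -c "
from h import *
print(state()['time_s'],grasp(),R().round(3),state()['joint_vel'].round(3),go((.449,-.2098,.022)))"
```

```text
5.2333 [ 0.44845449 -0.20948147  0.13948055] [[ 0.042  0.234  0.971]
 [-0.011  0.972 -0.233]
 [-0.999 -0.001  0.043]] [-0.001  0.005  0.001  0.     0.001 -0.003] [ 1.174e+02 -1.000e-01 -4.500e+00]
```

apply_moves:
  jaw: [1,1,1,1,1,1]
  xyz:
    - [30,0,-1]
    - [30,0,-1]
    - [20,0,-1]
    - [15,0,0]
    - [0,0,0]
    - [0,0,0]
  yaw: [0,0,0,0,0,0]

```text
time_s: 5.73
ee_pos: [0.445, -0.2095, 0.2058]
ee_rot: [0.719, 0.08, 0.685, -0.086]
force: [-0.6, -1.2, 0.8]
width: 0.0874
```

```bash
python3 -c "
from h import *
print(state()['time_s'],grasp(),R().round(3),state()['joint_vel'].round(3),go((.449,-.2098,.022)))"
```

```text
5.7333 [ 0.45275391 -0.21200276  0.04296037] [[ 0.048  0.234  0.971]
 [-0.015  0.972 -0.233]
 [-0.999 -0.004  0.05 ]] [-0.001  0.026  0.008 -0.001 -0.008 -0.002] [20.7  1.3 -5.2]
```

apply_moves:
  jaw: [1,1,1,1,1]
  xyz:
    - [10,0.5,-3]
    - [8,0.5,-3]
    - [2,0,0]
    - [0,0,0]
    - [0,0,0]
  yaw: [0,0,0,0,0]

```text
time_s: 6.15
ee_pos: [0.4417, -0.2084, 0.1881]
ee_rot: [0.721, 0.079, 0.683, -0.087]
force: [0.2, -0.5, -0.0]
width: 0.0879
```

```bash
python3 -c "
from h import *
print(state()['time_s'],grasp(),R().round(3),state()['joint_vel'].round(3),go((.449,-.2098,.022)))"
```

```text
6.15 [ 0.45013275 -0.21129004  0.02531033] [[ 0.052  0.233  0.971]
 [-0.018  0.972 -0.233]
 [-0.998 -0.005  0.055]] [ 0.001 -0.01  -0.006  0.001  0.005 -0.001] [ 3.2  1.2 -1.6]
```

apply_moves:
  jaw: [1,0.4,-0.2,-0.4,-1,-1,-1,-1]
  xyz:
    - [2,1,-1.5]
    - [0,0,0]
    - [0,0,0]
    - [0,0,0]
    - [0,0,0]
    - [0,0,0]
    - [0,0,0]
    - [0,0,0]
  yaw: [0,0,0,0,0,0,0,0]
  grip_force: 20

```text
time_s: 6.82
ee_pos: [0.4416, -0.2076, 0.188]
ee_rot: [0.722, 0.078, 0.682, -0.088]
force: [0.0, 0.7, -1.3]
width: 0.0542
```

```bash
python3 -c "
from h import *
print(state()['time_s'],grasp(),R().round(3),state()['width'],state()['force'],go((.449,-.2098,.022)))"
```

```text
6.8167 [ 0.4506256  -0.21088891  0.02533018] [[ 0.056  0.233  0.971]
 [-0.02   0.972 -0.233]
 [-0.998 -0.007  0.059]] 0.054220790042838446 [ 0.02534346  0.66117513 -1.30978405] [ 3.2  0.7 -2. ]
```

apply_moves:
  jaw: [-1,-1,-1,-1,-1,-1,-1,-1]
  xyz:
    - [-8,0,0]
    - [-15,0,0]
    - [-25,0,0]
    - [-25,0,0]
    - [-25,0,0]
    - [-15,0,0]
    - [0,0,0]
    - [0,0,0]
  yaw: [0,0,0,0,0,0,0,0]
  grip_force: 20

```text
time_s: 7.48
ee_pos: [0.4334, -0.2042, 0.3068]
ee_rot: [0.721, 0.079, 0.683, -0.087]
force: [-0.0, -0.1, -2.2]
width: 0.0541
```

```bash
python3 -c "
from h import *
g=grasp()
print(state()['time_s'],g,R().round(3),state()['width'],state()['force'],go((.523,.0267,.15)))
a=camera('top');b=camera('scene')
pa=proj(a,g).astype(int);pb=proj(b,g).astype(int);print(pa,pb)
f=lambda I,u,v,r:cv2.resize(I[max(v-r,0):v+r,u-r:u+r,::-1],(400,400),interpolation=cv2.INTER_CUBIC)
cv2.imwrite('pics/c3.png',np.hstack([f(a['image'],*pa,50),f(b['image'],*pb,50)]))"
```

```text
7.4833 [ 0.44168183 -0.20704158  0.14407628] [[ 0.051  0.233  0.971]
 [-0.017  0.972 -0.233]
 [-0.999 -0.005  0.054]] 0.05414430144088179 [-0.04094866 -0.11084216 -2.22477521] [ -5.8 246.2  24.9]
[366 246] [149 122]
```

View pics/c3.png

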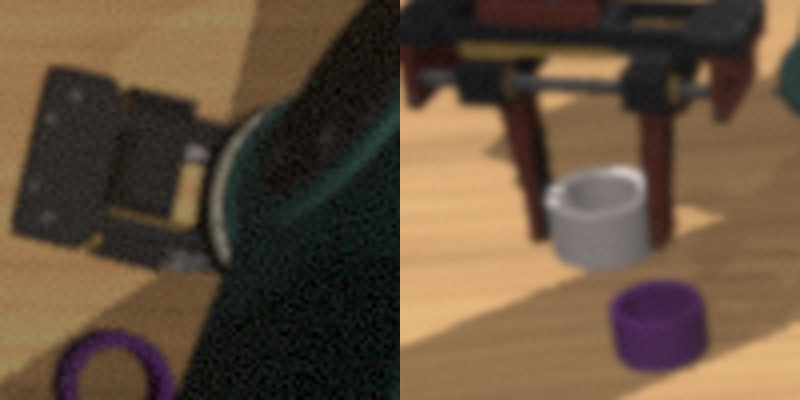

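```bash
python3 -c "
from h import *
b=camera('scene');g=grasp()
for u,v in [(148.25,119),(149,119.5)]:
  p=onz(b,u,v,.151);print(p, (R().T@(p-g)*1000).round(1))
# bottom front edge & sides
for p in [g+[0,0,.007],g+[0.005,0,.007],g+[.028,0,-.025],g+[-.028,0,.007],g+[.028,0,.007]]: print(((proj(b,p)-[99,72])*4).round())
"
```

```text
[ 0.43979891 -0.20816352  0.151     ] [-8.5 -1.8 -0.4]
[ 0.44224756 -0.20650994  0.151     ] [-8.4  0.3  1.6]
[200. 191.]
[200. 196.]
[206. 272.]
[203. 167.]
[198. 217.]
```

apply_moves:
  jaw: [-1,-1,-1,-1,-1,-1,-1,-1,-1,-1]
  xyz:
    - [-2,15,2]
    - [-2,30,3]
    - [-2,35,4]
    - [0,35,4]
    - [0,35,4]
    - [0,35,4]
    - [0,30,3]
    - [0,18,1]
    - [0,0,0]
    - [0,0,0]
  yaw: [0,0,0,0,0,0,0,0,0,0]

```text
time_s: 8.47
ee_pos: [0.5122, 0.026, 0.2978]
ee_rot: [0.712, 0.082, 0.692, -0.087]
force: [0.8, -0.5, -0.3]
width: 0.0544
```

```bash
python3 -c "
from h import *
g=grasp()
print(state()['time_s'],g,R().round(3),state()['width'],state()['force'],go((.523,.0267,.13)))"
```

```text
8.4667 [0.51652694 0.02423813 0.1348432 ] [[ 0.026  0.238  0.971]
 [-0.011  0.971 -0.237]
 [-1.    -0.004  0.028]] 0.054353723290677364 [ 0.83826108 -0.50696397 -0.32436412] [5.  3.9 5.6]
```

apply_moves:
  jaw: [-1,-1,-1,-1,-1]
  xyz:
    - [0,2,3]
    - [0,2,2]
    - [0,0,0]
    - [0,0,0]
    - [0,0,0]
  yaw: [0,0,0,0,0]

```text
time_s: 8.88
ee_pos: [0.517, 0.0252, 0.2953]
ee_rot: [0.709, 0.083, 0.694, -0.089]
force: [0.3, -0.2, -1.1]
width: 0.0545
```

```bash
python3 -c "
from h import *
g=grasp()
print(state()['time_s'],g,R().round(3),state()['width'],state()['force'],go((.523,.0267,.13)))
b=camera('scene')
u,v=266,160;r=60
cv2.imwrite('pics/c4.png',cv2.resize(b['image'][v-r:v+r,u-r:u+r,::-1],(480,480),interpolation=cv2.INTER_CUBIC))"
```

```text
8.8833 [0.52026571 0.02330305 0.13231849] [[ 0.02   0.241  0.97 ]
 [-0.012  0.971 -0.241]
 [-1.    -0.006  0.022]] 0.05453174457948778 [ 0.32033298 -0.24377809 -1.08290847] [2.3 4.  1.8]
```

View pics/c4.png

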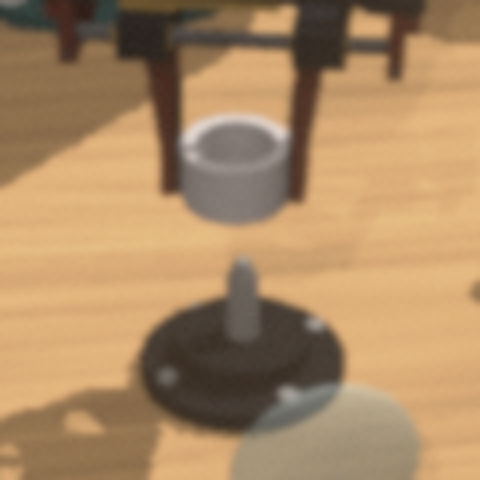

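apply_moves:
  jaw: [-1,-1,-1,-1,-1,-1]
  xyz:
    - [0,3,1]
    - [0,2,1]
    - [10,0,0]
    - [10,0,0]
    - [0,0,0]
    - [0,0,0]
  yaw: [0,0,0,0,0,0]

```text
time_s: 9.43
ee_pos: [0.5208, 0.0287, 0.2737]
ee_rot: [0.71, 0.083, 0.694, -0.09]
force: [-0.4, -0.2, -0.9]
width: 0.0544
```

```bash
python3 -c "
from h import *
g=grasp()
print(state()['time_s'],g,R().round(3),state()['width'],state()['force'],go((.523,.0267,.051)))"
```

```text
9.4333 [0.52433799 0.02672152 0.11076473] [[ 0.022  0.243  0.97 ]
 [-0.012  0.97  -0.243]
 [-1.    -0.006  0.024]] 0.054449199807167524 [-0.3952605  -0.24431585 -0.94027413] [59.7  0.  -2.7]
```

apply_moves:
  jaw: [-1,-1,-1,-1,-1,-1]
  xyz:
    - [15,0,-1]
    - [15,0,-1]
    - [12,0,0]
    - [6,0,0]
    - [0,0,0]
    - [0,0,0]
  yaw: [0,0,0,0,0,0]

```text
time_s: 9.93
ee_pos: [0.5201, 0.0288, 0.2233]
ee_rot: [0.71, 0.083, 0.694, -0.089]
force: [-1.0, 0.5, -1.1]
width: 0.0545
```

```bash
python3 -c "
from h import *
g=grasp()
print(state()['time_s'],g,R().round(3),state()['width'],state()['force'],go((.523,.0267,.051)))"
```

```text
9.9333 [0.52348585 0.02687012 0.0603895 ] [[ 0.021  0.242  0.97 ]
 [-0.012  0.97  -0.242]
 [-1.    -0.006  0.023]] 0.05452159825285254 [-0.9982021   0.4977894  -1.05154546] [ 9.4 -0.2 -0.6]
```

apply_moves:
  jaw: [-1,-1,-1,-1,-1,-1]
  xyz:
    - [3,0,0]
    - [3,0,0]
    - [3,0,0]
    - [2,0,0]
    - [0,0,0]
    - [0,0,0]
  yaw: [0,0,0,0,0,0]

```text
time_s: 10.43
ee_pos: [0.5214, 0.0286, 0.2143]
ee_rot: [0.711, 0.083, 0.692, -0.089]
force: [-0.1, -0.1, -0.5]
width: 0.0544
```

```bash
python3 -c "
from h import *
g=grasp()
print(state()['time_s'],g,R().round(3),state()['width'],state()['force'],go((.523,.0267,.051)))"
```

```text
10.4333 [0.52547582 0.02663566 0.05134919] [[ 0.025  0.242  0.97 ]
 [-0.012  0.97  -0.242]
 [-1.    -0.006  0.027]] 0.05440523471799141 [-0.05014577 -0.06825695 -0.53295247] [ 0.3 -0.5 -2.4]
```

apply_moves:
  jaw: [-1,-1,-1,-1]
  xyz:
    - [1,0,-2]
    - [2,0,-1]
    - [1,0,0]
    - [0,0,0]
  yaw: [0,0,0,0]

```text
time_s: 10.77
ee_pos: [0.52, 0.029, 0.2137]
ee_rot: [0.713, 0.083, 0.69, -0.089]
force: [0.2, -0.2, -1.1]
width: 0.0547
```

```bash
python3 -c "
from h import *
g=grasp()
print(state()['time_s'],g,R().round(3),state()['width'],state()['force'],go((.523,.0267,.051)))"
```

```text
10.7667 [0.52510936 0.02677848 0.05084112] [[ 0.032  0.242  0.97 ]
 [-0.013  0.97  -0.242]
 [-0.999 -0.005  0.034]] 0.054663705750302286 [ 0.17506847 -0.2111848  -1.11725522] [-0.2 -0.6 -2. ]
```

apply_moves:
  jaw: [-1,-1,-1]
  xyz:
    - [3,0,-2]
    - [3,0,-1]
    - [2,0,0]
  yaw: [0,0,0]

```text
time_s: 11.02
ee_pos: [0.5194, 0.0291, 0.211]
ee_rot: [0.716, 0.082, 0.687, -0.089]
force: [-8.2, 1.8, 26.4]
width: 0.0544
```

```bash
python3 -c "
from h import *
g=grasp()
print(state()['time_s'],g,R().round(3),state()['width'],state()['force'],go((.523,.0267,.051)))
b=camera('scene')
u,v=266,160;r=60
cv2.imwrite('pics/c5.png',cv2.resize(b['image'][v-r:v+r,u-r:u+r,::-1],(480,480),interpolation=cv2.INTER_CUBIC))"
```

```text
11.0167 [0.5259333  0.02667743 0.04813448] [[ 0.04   0.241  0.97 ]
 [-0.015  0.97  -0.241]
 [-0.999 -0.005  0.043]] 0.05443007016793028 [-8.16254298  1.82133542 26.42458601] [-3.  -0.7 -2.7]
```

View pics/c5.png

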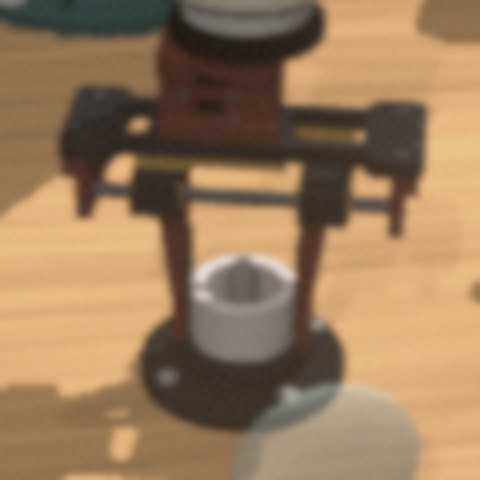

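The sleeve is over the post and touching the seat (26 N upward). In the crop, the ring is centred at column 243 with the post inside it. Releasing now.

apply_moves:
  jaw: [-0.2,0,0.3,0.6,1,1,1]
  xyz:
    - [-1,0,0]
    - [0,0,0]
    - [0,0,0]
    - [0,0,0]
    - [0,0,0]
    - [0,0,0]
    - [0,0,0]
  yaw: [0,0,0,0,0,0,0]

```text
time_s: 11.65
ee_pos: [0.5192, 0.0293, 0.2119]
ee_rot: [0.717, 0.082, 0.686, -0.089]
force: [-0.7, -0.7, 0.7]
width: 0.0803
```

apply_moves:
  jaw: [1,1,1,1,1,1,1,1]
  xyz:
    - [-8,0,0]
    - [-20,0,0]
    - [-30,0,0]
    - [-30,0,0]
    - [-30,0,0]
    - [-15,0,0]
    - [0,0,0]
    - [0,0,0]
  yaw: [0,0,0,0,0,0,0,0]

```text
time_s: 12.32
ee_pos: [0.5125, 0.0314, 0.3518]
ee_rot: [0.716, 0.082, 0.688, -0.089]
force: [-0.4, 0.5, -0.7]
width: 0.0875
```

```bash
python3 -c "
from h import *
g=grasp()
print(state()['time_s'],g,R().round(3),state()['width'],state()['force'],go((.4505,.217,.16)))"
```

```text
12.3167 [0.51864139 0.029038   0.1889066 ] [[ 0.037  0.241  0.97 ]
 [-0.015  0.97  -0.241]
 [-0.999 -0.005  0.04 ]] 0.08747281756932379 [-0.38945278  0.52194543 -0.69797165] [  23.6  166.1 -112.5]
```

apply_moves:
  jaw: [1,1,1,1,1,1,1,1,1]
  xyz:
    - [0,15,-10]
    - [0,25,-17]
    - [0,30,-20]
    - [0,30,-20]
    - [0,28,-20]
    - [0,25,-16]
    - [0,10,-8]
    - [0,0,0]
    - [0,0,0]
  yaw: [0,0,0,0,0,0,0,0,0]

```text
time_s: 13.07
ee_pos: [0.4394, 0.2216, 0.3358]
ee_rot: [0.711, 0.081, 0.692, -0.093]
force: [0.6, -0.8, -0.2]
width: 0.0875
```

```bash
python3 -c "
from h import *
g=grasp()
print(state()['time_s'],g,R().round(3),state()['width'],state()['force'],go((.4505,.217,.046)))
a=camera('top');I=cv2.cvtColor(a['image'],cv2.COLOR_RGB2BGR)
u,v=234,208;r=40
cv2.imwrite('pics/c6.png',np.hstack([cv2.resize(I[v-r:v+r,u-r:u+r],(400,400),interpolation=cv2.INTER_CUBIC),cv2.resize(camera('scene')['image'][130:230,216:316,::-1],(400,400),interpolation=cv2.INTER_CUBIC)]))"
```

```text
13.0667 [0.44349778 0.21836059 0.17287714] [[ 0.025  0.245  0.969]
 [-0.02   0.969 -0.245]
 [-0.999 -0.013  0.029]] 0.08753867217630024 [ 0.62693155 -0.80980702 -0.1740942 ] [127.    2.    3.4]
```

View pics/c6.png

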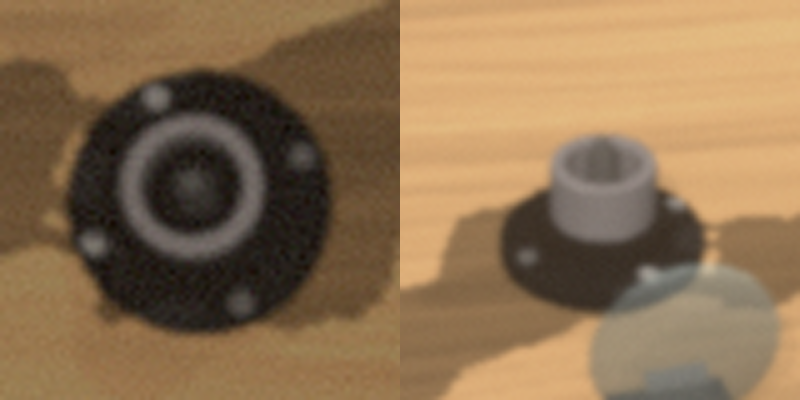

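The sleeve stands flat on the seat with the post near the centre of its bore: ring centre at crop (192,185), post top at (195,187). Now the cap.

apply_moves:
  jaw: [1,1,1,1,1,1,1]
  xyz:
    - [10,1,1]
    - [20,1,1]
    - [25,0,0]
    - [25,0,0]
    - [15,0,0]
    - [0,0,0]
    - [0,0,0]
  yaw: [0,0,0,0,0,0,0]

```text
time_s: 13.75
ee_pos: [0.4503, 0.2133, 0.2353]
ee_rot: [0.713, 0.086, 0.689, -0.097]
force: [-0.3, 0.0, 0.1]
width: 0.0881
```

```bash
python3 -c "
from h import *
g=grasp()
print(state()['time_s'],g,R().round(3),state()['width'],state()['force'],go((.4505,.217,.047)))
a=camera('top')
H=cv2.cvtColor(a['image'],cv2.COLOR_RGB2HSV)
print('sleeve',onz(a,194+192.5/5-.5,168+185.5/5-.5,.058))
I=a['image'].astype(int);m=np.zeros(I.shape[:2],np.uint8);m[186:224,212:254]=((I.min(2)>75)[186:224,212:254])*255
cs,_=cv2.findContours(m,cv2.RETR_EXTERNAL,cv2.CHAIN_APPROX_NONE)
k=max(cs,key=cv2.contourArea);P=np.array([onz(a,*q[0],.058)[:2] for q in k],np.float32);print(cv2.fitEllipse(P))"
```

```text
13.75 [0.45526291 0.21004402 0.07243573] [[ 0.03   0.257  0.966]
 [-0.02   0.966 -0.257]
 [-0.999 -0.011  0.035]] 0.088109704145724 [-0.30653465  0.01806675  0.10734581] [25.1  5.8 -7.3]
sleeve [0.52283016 0.02751781 0.058     ]
((0.5224153399467468, 0.027510453015565872), (0.05235264450311661, 0.05456779897212982), 105.2115249633789)
```

apply_moves:
  jaw: [1,1,1,1,1,1]
  xyz:
    - [5,3,-4]
    - [8,3,-3]
    - [8,0,0]
    - [4,0,0]
    - [0,0,0]
    - [0,0,0]
  yaw: [0,0,0,0,0,0]

```text
time_s: 14.3
ee_pos: [0.4473, 0.2211, 0.2109]
ee_rot: [0.715, 0.087, 0.687, -0.097]
force: [0.6, -0.1, -0.0]
width: 0.0879
```

```bash
python3 -c "
from h import *
g=grasp()
print(state()['time_s'],g,R().round(3),state()['width'],state()['force'],go((.4505,.217,.047)))"
```

```text
14.3 [0.45328822 0.21825134 0.04800975] [[ 0.037  0.258  0.965]
 [-0.018  0.966 -0.258]
 [-0.999 -0.008  0.04 ]] 0.0879412762567658 [ 0.63845102 -0.10465362 -0.01866236] [ 0.9 -1.9 -2.4]
```

apply_moves:
  jaw: [1,0.6,0.2,-0.2,-0.5,-1,-1,-1,-1,-1]
  xyz:
    - [1,-1,-3]
    - [1,0,-1]
    - [0,0,0]
    - [0,0,0]
    - [0,0,0]
    - [0,0,0]
    - [0,0,0]
    - [0,0,0]
    - [0,0,0]
    - [0,0,0]
  yaw: [0,0,0,0,0,0,0,0,0,0]
  grip_force: 25

```text
time_s: 15.13
ee_pos: [0.4432, 0.2215, 0.2096]
ee_rot: [0.715, 0.088, 0.686, -0.096]
force: [-0.8, -0.5, 0.2]
width: 0.0313
```

```bash
python3 -c "
from h import *
g=grasp()
print(state()['time_s'],g,R().round(3),state()['width'],state()['force'],go((.4505,.217,.047)))"
```

```text
15.1333 [0.44963176 0.21873483 0.0467927 ] [[ 0.039  0.258  0.965]
 [-0.017  0.966 -0.257]
 [-0.999 -0.006  0.042]] 0.03128186220854504 [-0.75495777 -0.46963244  0.18837099] [-0.1 -1.5  1.3]
```

apply_moves:
  jaw: [-1,-1,-1,-1,-1,-1,-1,-1]
  xyz:
    - [-8,0,0]
    - [-15,0,0]
    - [-25,0,0]
    - [-30,0,0]
    - [-25,0,0]
    - [-12,0,0]
    - [0,0,0]
    - [0,0,0]
  yaw: [0,0,0,0,0,0,0,0]

```text
time_s: 15.8
ee_pos: [0.4367, 0.2229, 0.3307]
ee_rot: [0.714, 0.087, 0.688, -0.097]
force: [-0.4, 0.1, -1.1]
width: 0.0315
```

```bash
python3 -c "
from h import *
g=grasp()
print(state()['time_s'],g,R().round(3),state()['width'],state()['force'],go((.5225,.0276,.15)))"
```

```text
15.8 [0.44221106 0.21988151 0.16780839] [[ 0.034  0.258  0.966]
 [-0.019  0.966 -0.257]
 [-0.999 -0.009  0.037]] 0.03148761560398591 [-0.35202216  0.11309818 -1.08179739] [  24.1 -164.9  126.4]
```

apply_moves:
  jaw: [-1,-1,-1,-1,-1,-1,-1,-1,-1,-1]
  xyz:
    - [0,-12,9]
    - [0,-22,17]
    - [0,-28,22]
    - [0,-28,22]
    - [0,-28,22]
    - [0,-22,17]
    - [0,-14,10]
    - [0,-6,4]
    - [0,0,0]
    - [0,0,0]
  yaw: [0,0,0,0,0,0,0,0,0,0]

```text
time_s: 16.63
ee_pos: [0.513, 0.029, 0.3262]
ee_rot: [0.708, 0.086, 0.694, -0.096]
force: [0.1, 1.1, -0.9]
width: 0.0317
```

```bash
python3 -c "
from h import *
g=grasp()
print(state()['time_s'],g,R().round(3),state()['width'],state()['force'],go((.5225,.0276,.14)))"
```

```text
16.6333 [0.51584258 0.02607871 0.16324265] [[ 0.017  0.255  0.967]
 [-0.018  0.967 -0.255]
 [-1.    -0.013  0.021]] 0.031710985676082416 [ 0.08335005  1.1327389  -0.89893931] [23.3  3.5  5.6]
```

apply_moves:
  jaw: [-1,-1,-1,-1,-1,-1,-1]
  xyz:
    - [4,2,3]
    - [8,2,2]
    - [8,0,0]
    - [0,0,0]
    - [0,0,0]
    - [0,0,0]
    - [0,0,0]
  yaw: [0,0,0,0,0,0,0]

```text
time_s: 17.22
ee_pos: [0.5168, 0.037, 0.3019]
ee_rot: [0.706, 0.084, 0.697, -0.094]
force: [-0.5, 0.3, -1.5]
width: 0.0311
```

```bash
python3 -c "
from h import *
g=grasp()
print(state()['time_s'],g,R().round(3),state()['width'],state()['force'],go((.5225,.0276,.14)))
b=camera('scene');c=camera('top')
cv2.imwrite('pics/c7.png',np.hstack([cv2.resize(b['image'][100:220,206:326,::-1],(480,480),interpolation=cv2.INTER_CUBIC)]))"
```

```text
17.2167 [0.51872812 0.03441364 0.13889781] [[ 0.012  0.249  0.968]
 [-0.016  0.968 -0.249]
 [-1.    -0.013  0.015]] 0.031063112066046242 [-0.46003213  0.28837595 -1.53730054] [-1.  -5.7  5.4]
```

View pics/c7.png

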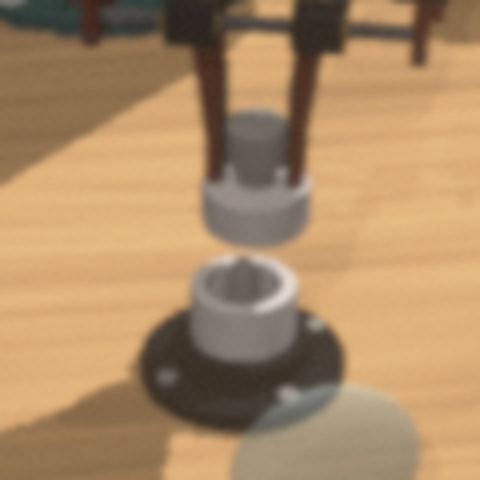

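apply_moves:
  jaw: [-1,-1,-1,-1,-1,-1,-1]
  xyz:
    - [0,-2,2]
    - [0,-2,2]
    - [3,-1,1]
    - [5,0,0]
    - [5,0,0]
    - [0,0,0]
    - [0,0,0]
  yaw: [0,0,0,0,0,0,0]

```text
time_s: 17.9
ee_pos: [0.5217, 0.0291, 0.2889]
ee_rot: [0.707, 0.084, 0.696, -0.094]
force: [0.6, -0.2, -2.0]
width: 0.0319
```

```bash
python3 -c "
from h import *
g=grasp()
print(state()['time_s'],g,R().round(3),state()['width'],state()['force'],go((.5225,.0276,.105)))"
```

```text
17.9 [0.52411075 0.02648476 0.12593815] [[ 0.015  0.251  0.968]
 [-0.016  0.968 -0.25 ]
 [-1.    -0.012  0.018]] 0.031858857526757114 [ 0.57605824 -0.21126603 -1.98533864] [20.9  0.9 -2.2]
```

apply_moves:
  jaw: [-1,-1,-1,-1,-1,-1]
  xyz:
    - [4,0,-1]
    - [5,1,-1]
    - [5,0,0]
    - [2,0,0]
    - [0,0,0]
    - [0,0,0]
  yaw: [0,0,0,0,0,0]

```text
time_s: 18.4
ee_pos: [0.5197, 0.0307, 0.2704]
ee_rot: [0.707, 0.084, 0.696, -0.094]
force: [-0.4, 0.6, -1.0]
width: 0.0314
```

```bash
python3 -c "
from h import *
g=grasp()
print(state()['time_s'],g,R().round(3),state()['width'],state()['force'],go((.5225,.0276,.105)))
b=camera('scene')
cv2.imwrite('pics/c8.png',np.hstack([cv2.resize(b['image'][110:210,216:316,::-1],(600,600),interpolation=cv2.INTER_CUBIC)]))"
```

```text
18.4 [0.52180399 0.02806052 0.10745668] [[ 0.013  0.25   0.968]
 [-0.016  0.968 -0.25 ]
 [-1.    -0.012  0.017]] 0.03140749463260721 [-0.35455263  0.57883343 -1.00952488] [ 2.5 -0.2  0.7]
```

View pics/c8.png

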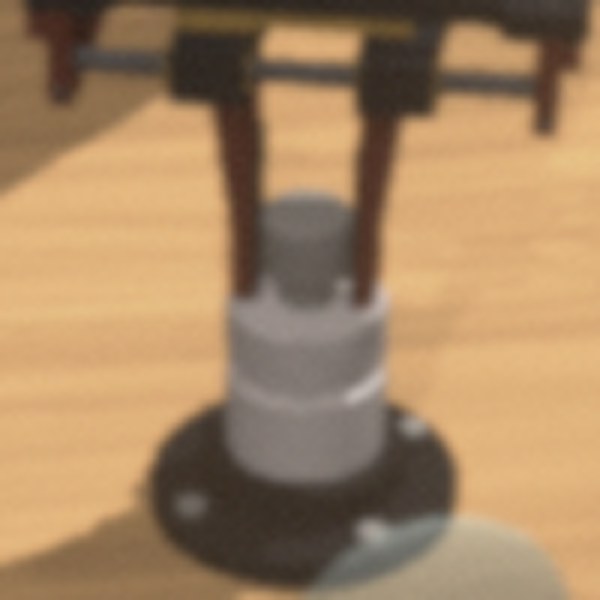

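Aligned to about 1 mm across (cap centre at column 308, sleeve at 305). Lowering to contact.

apply_moves:
  jaw: [-1,-1,-1,-1]
  xyz:
    - [2,-1,0.5]
    - [2,0,0]
    - [2,0,0]
    - [2,0,0]
  yaw: [0,0,0,0]

```text
time_s: 18.78
ee_pos: [0.5204, 0.0294, 0.2679]
ee_rot: [0.708, 0.084, 0.695, -0.094]
force: [-7.5, 1.1, 23.5]
width: 0.0317
```

```bash
python3 -c "
from h import *
g=grasp()
print(state()['time_s'],g,R().round(3),state()['width'],state()['force'],go((.5225,.0276,.105)))"
```

```text
18.7833 [0.52302894 0.02672692 0.10496652] [[ 0.016  0.25   0.968]
 [-0.016  0.968 -0.25 ]
 [-1.    -0.012  0.019]] 0.03165921898969731 [-7.54054446  1.1236346  23.46753528] [-0.1  0.7 -0.7]
```

apply_moves:
  jaw: [-0.6,-0.2,0,0.3,0.6,1,1,1]
  xyz:
    - [-0.5,0,0]
    - [0,0,0]
    - [0,0,0]
    - [0,0,0]
    - [0,0,0]
    - [0,0,0]
    - [0,0,0]
    - [0,0,0]
  yaw: [0,0,0,0,0,0,0,0]

```text
time_s: 19.45
ee_pos: [0.5214, 0.0291, 0.2699]
ee_rot: [0.709, 0.084, 0.694, -0.094]
force: [0.2, -0.1, 0.1]
width: 0.0717
```

apply_moves:
  jaw: [1,1,1,1,1,1,1,1,1,1]
  xyz:
    - [-8,0,0]
    - [-20,0,0]
    - [-30,0,0]
    - [-30,0,0]
    - [-30,0,0]
    - [-10,25,-15]
    - [0,30,-20]
    - [0,30,-20]
    - [0,25,-10]
    - [0,0,0]
  yaw: [0,0,0,0,0,0,0,0,0,0]

```text
time_s: 20.28
ee_pos: [0.483, 0.1567, 0.4067]
ee_rot: [0.71, 0.087, 0.692, -0.096]
force: [0.0, 0.4, 0.3]
width: 0.0877
```

apply_moves:
  jaw: [1,1,1,1]
  xyz:
    - [0,20,-10]
    - [0,10,0]
    - [0,0,0]
    - [0,0,0]
  yaw: [0,0,0,0]

```text
time_s: 20.62
ee_pos: [0.4805, 0.1898, 0.4081]
ee_rot: [0.711, 0.085, 0.692, -0.094]
force: [0.2, -0.4, 0.0]
width: 0.0876
```

```bash
python3 -c "
from h import *
print(state()['time_s'],state()['joint_vel'].round(3),grasp())
a=camera('top');b=camera('scene')
f=lambda I,u,v,r:cv2.resize(I[v-r:v+r,u-r:u+r,::-1],(400,400),interpolation=cv2.INTER_CUBIC)
cv2.imwrite('pics/c9.png',np.hstack([f(a['image'],232,170,80),f(b['image'],270,190,80)]))"
```

```text
20.6167 [ 0.003  0.004 -0.014 -0.007 -0.004 -0.004] [0.48451397 0.18724263 0.2451864 ]
```

View pics/c9.png

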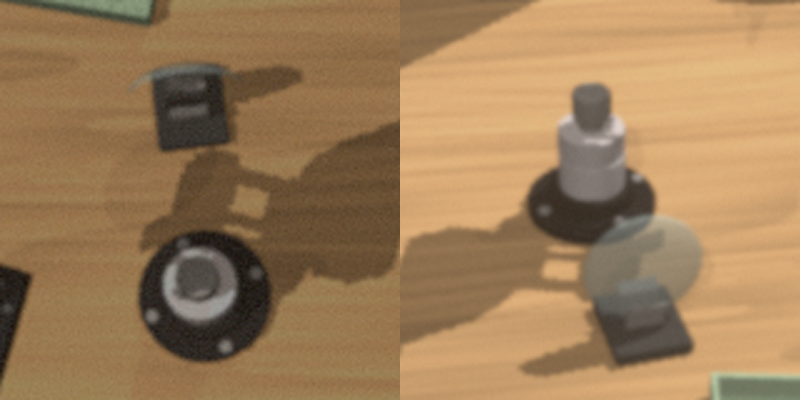

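The picture shows the cap sitting flush and upright on the sleeve (scene crop column 592, seam level), with the gripper clear. The glass still stands in its clip. Handing in.

```bash
python3 -c "
from h import *
arm.finish_job(); print(state()['time_s'])"
```

```text
the job is handed in; nothing more can be done
the job is handed in; nothing more can be done
```

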